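# Twist a spring stop into a clamping rail

### The arm

A 7-joint arm with a two-finger parallel gripper is mounted at the origin on the work surface. World frame = base frame: x ahead of the robot, y to its left, z up, the work surface at z = 0. Lengths are in m, angles in rad, forces in N, time in s.
With the tool pointing down it reaches from about 0.35 to 0.9 m from the base axis. Payload 8.1 kg.
Tool frame: the origin (TCP) lies midway between the tips of the shut fingers; the grasp point (between the pads) lies arm.grasp_offset behind it (arm.grasp_offset is the distance from the TCP to the grasp point, in m); z points along the fingers, y is the line along which they close (so a half turn about z gives the same grasp; the last joint's range is limited). The gripper opens to 92 mm and grips with 3 to 60 N. Pads are 19 mm wide; open, the fingers measure 130 mm over their backs; the gripper's body (75 mm by 190 mm) begins 47 mm behind the grasp point.
Start: joints at [-1.332, 0.434, 0.025, 1.573, -0.012, 1.134, -0.075], TCP at [0.21, 0.589, 0.227] pointing down, gripper open.
Joint ranges: [-2.62, 2.62], [-0.44, 2.09], [-1.27, 1.32], [0.08, 2.57], [-1.32, 4.46], [0.12, 2], [-2.74, 2.74]. Speed limits (rad/s): [2.22, 2.22, 3.01, 3.01, 3.14, 3.14, 3.14].

### API

Orientations are given as a rotation vector (axis times angle).
In Python, from cell import observe, imaging, arm gives the robot as it stands.
- The arm moves only by the tool apply_moves, never from a script. Its argument "commands" is a list of rows, each a list of 5 numbers: the opening in per cent of the stroke, from 0 (shut) to 100 (fully open), then the shift along the world's x, y, z in units of 0.06 m (1.0 is 0.06 m), then the turn about the world's z in units of 0.5 rad (1.0 is 0.5 rad). A call has 1 to 12 rows; each row shifts and turns the commanded pose from where the row before left it; what a row does not reach is not made up. A row lasts 1/8 s, in which the tool goes at most 62.5 mm and 10.7 degrees, less where a joint would pass 70% of its speed; a pose out of reach is approached as far as the arm can. A call with a number of a shift or a turn outside -1 to 1 is refused whole. A call with a gripper value outside its range is refused whole. The fingers move at their own pace and stop on an object; "newtons" is the grip in N (left out, the last holds). Time passes only in rows, so rows that do not move let the fingers close. It gives the time, the measured TCP pose, the force, the opening and the grip force at its end, in the units of the state.
- observe(): the state, without advancing time (a new reading comes with each control period).
- imaging.get_image(name): name is "side" or "top" or "wrist"; returns (picture, depth): 420x560x3 uint8, red, green, blue; 420x560 float32, m along the optical axis (not along the pixel's ray), 0 where there is no reading.
- imaging.camera_params(name): a dict with "camera_matrix" (3x3 intrinsics, pixels), "origin" and "rotation" of the camera in the world; the wrist camera has in their place "tool_from_camera" (4x4, takes a point from camera to tool coordinates, whose origin is the TCP and whose axes are the flange's). Camera axes: x right, y up, looking along -z (the intrinsics and any distortion apply to the point x, -y, -z); pixel columns grow to the right and rows downward; lengths in m; the calibration is good to about 2 mm. A picture is of the moment at which its call begins: read the wrist's pose just before it. camera_params takes no time and is no camera call.
- arm.sign_off(): hands the job in; it is judged then, once.
The state is a dict: "clock": time; "joints": joint angles; "dq": joint speeds; "joint_efforts": joint torques, N m; "position": TCP position; "ee_rot": TCP orientation; "force": force on the tool from outside, world axes, zero at the start; "ft_torque": the same for the moment, N m; "width": opening from 0.0 (shut) to 1.0 (fully open); "gripper_force": force on a finger pad.
Only numpy, scipy, OpenCV 4.12 (cv2) and the standard library are available. Lean on these libraries where they do the work, as an engineer would, in place of code of your own. Each camera call takes 0.05 s, during which the arm holds its last target. There are 200 camera calls.

### The job

Fit the spring stop into the lipped rail at the scribed line: put its foot down through the slot with the foot along the slot, press it against its spring (gently, never more than 30 N on the rail), turn it a quarter turn either way under the lips, and let the spring draw it up so that the grooves of the foot catch both lips. Leave it standing there locked and let go, and do not disturb the other things on the machine table.

Things in the scene. Friction and masses are not known exactly. Their poses are not given: they have to be found in the camera images.
- stop: Loose spring stop, about 0.25 kg, 69 mm tall, starts upright. Origin: centre under its foot; x along the foot, z up. Foot bar 38 (x) x 18 (y) x 8 high, lowest 4 mm only 34 x 14. On it, 3 mm high (tops at z=11): an 18 x 18 middle block and a 3 mm end ridge at each end, leaving two grooves 9 to 16 mm either side of the middle, bottom at z=8. Same after half a turn. Stem 16 thick.
- head (a point): Middle of the stop's head, the part to grip, 49 mm above the stop's origin: a flat-sided block 26 (x, along the foot) x 16 (y), from z=29 to 69 of the stop; axes as the stop's. Below it a collar 24 in diameter, z=25.5 to 29.
- flange_under (a point): Centre of the underside of the stop's round flange (38 in diameter, 5 thick), which slides on the stem, 12 mm above the stop's origin when free. A spring holds it down: 3 N to start it up plus 1.5 N per mm, solid after 8.5 mm (15.75 N).
- rail: Fixed steel channel with inturned lips: 220 long, 54 wide, 40 high, ends closed, shimmed up on a base plate 310 x 70 x 6 (bolt heads to z=14). Origin: centre under the base plate; x along the slot, y across, z up. The channel's top is at z=54 give or take 8 mm: the shims differ each time and this reading does not show it, so feel for it. Inside it is 46 wide and 36 deep below its top.
- slot (a point): Middle of the slot at the nominal top, rail z=54 (true top up to 8 mm higher or lower); axes as the rail's. Slot 22 wide, open upward. Each lip: a 3 mm thick top ending in an edge turned down to 7 mm below the top, 11 to 14 mm either side of the slot's middle. Stop's origin below the true top: 12 mm with the free flange touching, over 18 to turn, 20.5 solid, 15 locked.
- mark (a point): The point in the middle of the slot, at the nominal top like the slot point (true top up to 8 mm higher or lower), on the scribed dark line across both lips where the stop must go: 30 mm from the rail's middle towards its +x end.
- gauge: Bystander: dial gauge on a black magnetic base 50 by 50 by 45, post to 160 mm high, dial held out 50 mm towards its -x. Origin: centre of its underside.
- button: Bystander: plain steel cylinder, 36 in diameter, 30 high, upright. Origin: centre of its underside.
- spanner: Bystander: steel spanner, 150 long, lying flat along its x. Origin: its middle, on the underside.
- parallel: Bystander: ground steel bar 120 by 20 by 30 high, long along its x. Origin: centre of its underside.
Mind the look-alikes: they are no part of the job. What is meant by the stop is not brown, orange or red, and is the smaller of those in its own colour.

How it is judged:
By the outcome, as a careful person would: the job done as asked, in the order asked, and still so for the second after the job is handed in, with the robot touching nothing.
It also fails if it takes over 64 s, if anything falls off the work surface, if the arm or the gripper's body presses on something with over 40 N, if the wrist force passes 120 N, or if a joint passes its speed limit or range.

## Working session

There is one attempt and no reset: what is moved stays moved. The work goes in short steps, Python scripts to look and compute and a tool call to move; the robot and the scene stay as the last step left them, time stands still between calls to the robot, and variables do not carry over. Pictures are saved under pics/ and viewed, at most 10 in all, crops included, and the job is handed in when it is done.

Besides the shell and the picture viewer there is one more tool, called as name([rows], argument=value, ...), one row to a line, values as JSON. apply_moves: Moves the arm, as the interface text tells. Its arguments: {"type":"object","properties":{"commands":{"type":"array"},"newtons":{"type":"number"}},"required":["commands"]}

```bash
mkdir -p pics; ls
cat > h.py <<'E'
import numpy as np, cv2
from scipy.spatial.transform import Rotation as R
from cell import observe, imaging, arm
def grab(name):
    s=observe(); im,d=imaging.get_image(name); p=imaging.camera_params(name)
    K=np.array(p["camera_matrix"])
    if name=="wrist":
        T=np.array(p["tool_from_camera"]); Rt=R.from_rotvec(s["ee_rot"]).as_matrix()
        Rc=Rt@T[:3,:3]; o=Rt@T[:3,3]+np.array(s["position"])
    else:
        Rc=np.array(p["rotation"]); o=np.array(p["origin"])
        if Rc.shape!=(3,3): Rc=R.from_rotvec(Rc).as_matrix()
    return im,d,K,Rc,o,p
def pts(d,K,Rc,o):
    v,u=np.mgrid[:d.shape[0],:d.shape[1]]
    x=(u-K[0,2])/K[0,0]*d; y=(v-K[1,2])/K[1,1]*d
    return np.stack([x,-y,-d],-1)@Rc.T+o
def ray(u,v,z,K,Rc,o):
    r=Rc@np.array([(u-K[0,2])/K[0,0],-(v-K[1,2])/K[1,1],-1]); return o+r*(z-o[2])/r[2]
def save(im,n): cv2.imwrite("pics/"+n,im[:,:,::-1])
E
python3 - <<'E'
from h import *
print(observe(), arm.grasp_offset)
for n in("top","side"):
    im,d,K,Rc,o,p=grab(n); save(im,n+"1.png"); np.savez(n+"1.npz",im=im,d=d,K=K,Rc=Rc,o=o)
    print(n,p,d.min(),d.max())
E
```

```text
pics
{'clock': 0.0, 'joints': array([-1.33160955,  0.43521896,  0.02491466,  1.57412839, -0.0115763 ,
        1.13403339, -0.07510513]), 'dq': array([ 0.00093775,  0.00149086,  0.00202256, -0.00124175, -0.00064582,
       -0.00118085, -0.00064784]), 'joint_efforts': array([-1.21688154e-03, -6.67844367e+01,  9.84194018e-01, -3.14463794e+01,
       -6.07051374e-02,  4.24821989e-02,  1.85726058e-04]), 'position': array([0.20933145, 0.58832404, 0.22593473]), 'ee_rot': array([-5.34263883e-01, -3.09569200e+00,  2.57304286e-03]), 'force': array([-0.21150315, -0.08688645,  0.03302458]), 'ft_torque': array([-0.00782134,  0.0134624 ,  0.00866214]), 'gripper_force': 0.0, 'width': 1.0035533944378463} 0.0188
top {'camera_matrix': array([[494.86974776,   0.        , 281.29378421],
       [  0.        , 494.86974776, 219.20065243],
       [  0.        ,   0.        ,   1.        ]]), 'origin': array([0.41771166, 0.00718168, 1.36127992]), 'rotation': array([ 0.08857648, -0.12234709, -1.5444844 ])} 0.0 2.3155227
side {'camera_matrix': array([[480.27381303,   0.        , 271.32415952],
       [  0.        , 480.27381303, 206.93365151],
       [  0.        ,   0.        ,   1.        ]]), 'origin': array([ 0.0661144 , -0.70900898,  0.71174081]), 'rotation': array([ 0.9062586 , -0.29357368, -0.59245841])} 0.0 3.7252538
```

View pics/top1.png

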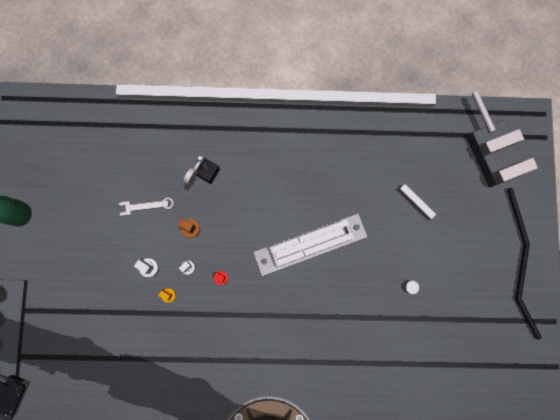

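View pics/side1.png

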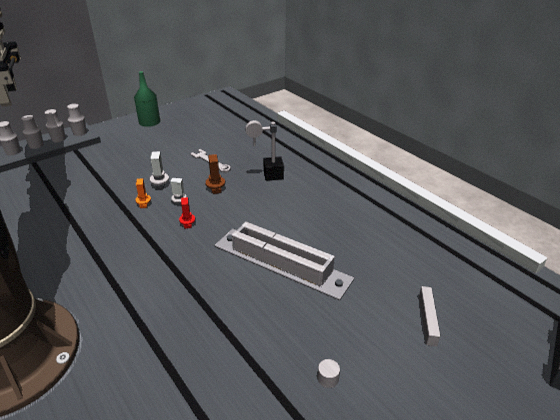

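The top view shows five stops: white large (147,267), white small (188,267), brown (189,228), orange (168,295) and red (221,278). The small white one at (188,267) fits, since it is not brown, orange or red and is the smaller of the two whites. The rail is at (310,243), with the scribed line visible in the side view near (265,243). I'll confirm both in an enlarged crop.

Run:
```python
from h import *
z=np.load("top1.npz"); im,d,K,Rc,o=[z[k] for k in("im","d","K","Rc","o")]
zs=np.load("side1.npz")
a=cv2.resize(im[200:320,120:240],(400,400),interpolation=cv2.INTER_CUBIC)
b=cv2.resize(im[205:285,245:375],(390,240),interpolation=cv2.INTER_CUBIC)
c=cv2.resize(zs["im"][140:300,130:360],(400,278),interpolation=cv2.INTER_CUBIC)
out=np.zeros((560,800,3),np.uint8); out[:400,:400]=a; out[:240,400:790]=b; out[250:528,400:800]=c
save(out,"crop1.png")
P=pts(d,K,Rc,o)
def show(n,u,v): print(n,P[v,u].round(4))
for n,u,v in [("table",300,300),("white big",147,267),("small",188,267),("railL",272,252),("railR",352,228),("slot",310,243),("gauge",205,172),("spanner",150,206),("brown",189,228),("orange",168,295),("red",221,278),("parallel",418,203),("button",412,287)]: show(n,u,v)
hsv=cv2.cvtColor(im,cv2.COLOR_RGB2HSV)
m=((P[...,2]>0.035)&(P[...,2]<0.09)).astype(np.uint8)
n,l,st,c=cv2.connectedComponentsWithStats(m)
for i in range(1,n):
    if st[i,4]>40: q=P[l==i]; print(st[i],q.mean(0).round(4),np.percentile(q[:,2],98).round(4))
```

```text
table [ 0.3823 -0.0759  0.0012]
white big [0.459  0.3201 0.0917]
small [0.4621 0.2195 0.0727]
railL [0.5076 0.0035 0.0486]
railR [ 0.5824 -0.2165  0.0042]
slot [ 0.5372 -0.1     0.0124]
gauge [0.7205 0.1904 0.0442]
spanner [0.6293 0.3427 0.0061]
brown [0.5612 0.2184 0.0925]
orange [0.3895 0.2675 0.0711]
red [0.4358 0.1337 0.0701]
parallel [ 0.6535 -0.395   0.0263]
button [ 0.4239 -0.3747  0.0282]
[ 471   91   54   95 1812] [ 0.8175 -0.6001  0.0543] 0.0879
[197 158  22  24 290] [0.7253 0.1847 0.0464] 0.0746
[  2 198  25  28 294] [0.592  0.674  0.0639] 0.0893
[ 270  220   84   47 1071] [ 0.534  -0.1012  0.0497] 0.0552
[184 222  12  12  51] [0.5626 0.2194 0.0573] 0.0898
[140 260  14  14  67] [0.4608 0.3238 0.0611] 0.0886
[179 262  13  11  83] [0.4624 0.2287 0.0644] 0.0738
[214 273  12  10  73] [0.4371 0.1382 0.0671] 0.0747
[  0 288   6  15  58] [0.3806 0.7012 0.0475] 0.0622
[159 291  13  10  87] [0.3882 0.2764 0.0643] 0.0731
```

View pics/crop1.png

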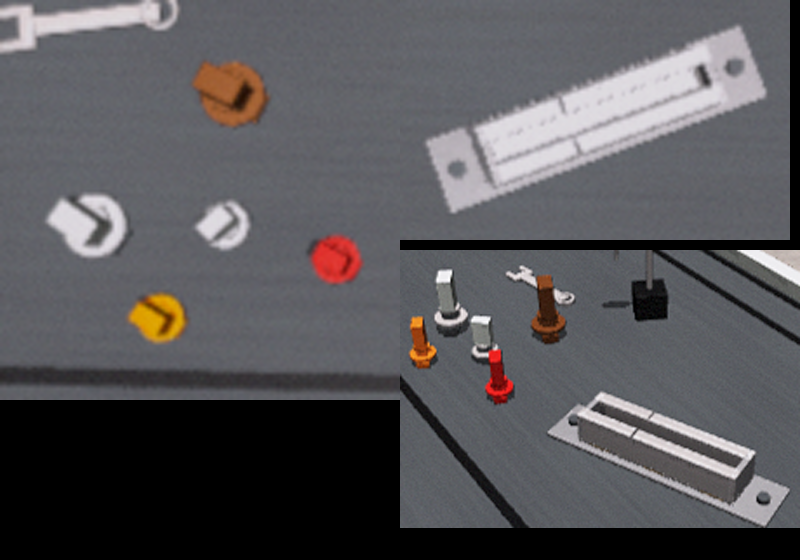

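The crop confirms it. The small white stop (crop 225,225; image 188,267) measures about 72 mm high against about 92 mm for the big white one. The scribe lies on the left (+y) half of the rail, around image (300,241). Next I move over the stop.

apply_moves([
  [100, 0.5, -0.75, 0.1, 0],
  [100, 0.5, -0.75, 0.1, 0],
  [100, 0.5, -0.75, 0.1, 0],
  [100, 0.5, -0.75, 0, 0],
  [100, 0.5, -0.75, 0, 0],
  [100, 0.5, -0.75, 0, 0],
  [100, 0.5, -0.75, 0, 0],
  [100, 0.5, -0.75, 0, 0],
  [100, 0, 0, 0, 0],
  [100, 0, 0, 0, 0],
], newtons=20)

```text
clock: 1.35
position: [0.4491, 0.2292, 0.2445]
ee_rot: [-0.535, -3.095, -0.0]
force: [-0.9, -0.2, 0.7]
width: 1.0
gripper_force: 0.0
```

Run:
```python
from h import *
im,d,K,Rc,o,p=grab("wrist"); save(im,"w1.png"); np.savez("w1.npz",im=im,d=d,K=K,Rc=Rc,o=o)
print(p); s=observe(); print(s["position"],s["ee_rot"],s["clock"],s["joints"]); print(o,Rc)
```

```text
{'camera_matrix': array([[299.19545593,   0.        , 281.80146561],
       [  0.        , 299.19545593, 210.12323457],
       [  0.        ,   0.        ,   1.        ]]), 'tool_from_camera': array([[-7.35915348e-05,  9.63617346e-01,  2.67285626e-01,
         7.27615930e-02],
       [ 9.99999319e-01, -2.40377348e-04,  1.14193670e-03,
        -1.17479255e-03],
       [ 1.16463942e-03,  2.67285528e-01, -9.63616672e-01,
        -1.58067569e-01],
       [ 0.00000000e+00,  0.00000000e+00,  0.00000000e+00,
         1.00000000e+00]])}
[0.44879428 0.22981415 0.24449584] [-5.32274962e-01 -3.09542979e+00 -1.66903020e-04] 1.4 [-0.74377753  0.21955303  0.20063261  1.84826728 -0.04989604  1.07904097
  0.70597539]
[0.38026035 0.25246952 0.40262316] [[ 0.33550655 -0.90804962 -0.25076132]
 [ 0.94203706  0.32305169  0.09057475]
 [-0.0012375  -0.26661488  0.96380235]]
```

View pics/w1.png

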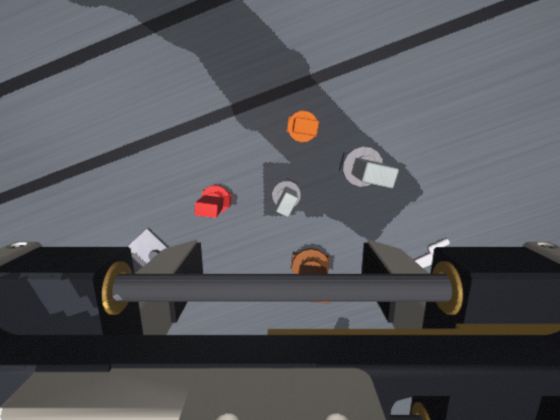

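The wrist view shows the small white stop at (287,200), with red at (213,203), orange at (303,127), large white at (372,168) and brown at (312,265). Next I measure the head top.

```bash
cat >> h.py <<'E'
def headtop(im,d,K,Rc,o,near,zlo,zhi,ztop,r=0.035):
    P=pts(d,K,Rc,o)
    m=((P[...,2]>zlo)&(P[...,2]<zhi)&(np.hypot(P[...,0]-near[0],P[...,1]-near[1])<r)&(d>0)).astype(np.uint8)
    q=np.argwhere(m)[:,::-1]
    X=np.array([ray(u,v,ztop,K,Rc,o)[:2] for u,v in q])
    rc=cv2.minAreaRect((X*1000).astype(np.float32))
    return len(q),rc,cv2.boxPoints(rc),X.mean(0),np.median(P[m>0],0)
E
python3 - <<'E'
from h import *
z=np.load("w1.npz"); a=[z[k] for k in("im","d","K","Rc","o")]
print(headtop(*a,(0.461,0.222),0.062,0.08,0.069))
P=pts(*a[1:])
v,u=203,287; print(P[v,u],P[185,283], P[150,250])
# flange: by ray through ellipse centre using height 0.017
im,d=a[0],a[1]
m=((P[...,2]>0.010)&(P[...,2]<0.03)&(np.hypot(P[...,0]-.461,P[...,1]-.222)<.04)); q=P[m]; print("flange",q.min(0),q.max(0),q.mean(0))
for n,xy in dict(red=(.436,.136),orange=(.389,.27),big=(.46,.32),brown=(.561,.218)).items():
    m=((P[...,2]>0.06)&(P[...,2]<.1)&(np.hypot(P[...,0]-xy[0],P[...,1]-xy[1])<.04)); q=P[m]; print(n,len(q),q.mean(0) if len(q) else 0)
E
```

```text
(324, ((461.9816589355469, 228.4393310546875), (16.462787628173828, 26.944408416748047), 43.74702453613281), array([[446.7196 , 232.47984],
       [465.351  , 213.01521],
       [477.2437 , 224.39882],
       [458.6123 , 243.86345]], dtype=float32), array([0.46199202, 0.22836227]), array([0.46212713, 0.22832881, 0.06894491]))
[0.46120104 0.22955692 0.06842862] [0.44885498 0.22919288 0.0179489 ] [3.93169493e-01 2.02702605e-01 1.54050906e-04]
flange [0.44378679 0.20949883 0.01028651] [0.47970756 0.24673047 0.02998901] [0.45590721 0.22911531 0.01788394]
red 351 [0.43653844 0.13886924 0.06820981]
orange 370 [0.38770745 0.27604111 0.06895886]
big 862 [0.45745158 0.32945154 0.08869785]
brown 57 [0.56555237 0.22738288 0.07340364]
```

The head measures 16.5 x 26.9 mm at z 69 mm, matching the given size. It sits at (0.462, 0.228) with its long axis at -46.3°. I turn -26.7° and descend to grasp.

apply_moves([
  [100, 0.22, -0.02, -0.4, -0.31],
  [100, 0, 0, -0.6, -0.31],
  [100, 0, 0, -0.6, -0.31],
  [100, 0, 0, -0.6, 0],
  [100, 0, 0, -0.5, 0],
  [100, 0, 0, -0.4, 0],
  [100, 0, 0, -0.3, 0],
  [100, 0, 0, -0.14, 0],
  [100, 0, 0, 0, 0],
], newtons=25)

```text
clock: 2.52
position: [0.4621, 0.2283, 0.0321]
ee_rot: [-1.231, -2.89, 0.001]
force: [-0.7, 0.5, 0.3]
width: 0.994
gripper_force: 0.0
```

apply_moves([
  [0, 0, 0, 0, 0],
  [0, 0, 0, 0, 0],
  [0, 0, 0, 0, 0],
  [0, 0, 0, 0, 0],
  [0, 0, 0, 0, 0],
  [0, 0, 0, 0, 0],
], newtons=25)

```text
clock: 3.28
position: [0.4627, 0.2276, 0.0323]
ee_rot: [1.233, 2.889, 0.0]
force: [-0.4, -0.6, -0.8]
width: 0.4
gripper_force: 0.0
```

Run:
```python
from h import *
s=observe(); print(s["position"],s["ee_rot"],s["width"]*92,s["gripper_force"],s["force"],s["joints"])
```

```text
[0.4627423  0.22762288 0.03234832] [1.23339961e+00 2.88930376e+00 5.52087102e-05] 36.75768999784926 0.0 [-0.3913139 -0.6362886 -0.792985 ] [-0.72125809  0.51989863  0.216802    2.04906139 -0.19285924  0.59136157
  0.39220732]
```

apply_moves([
  [0, 0, 0, 0, 0],
  [0, 0, 0, 0, 0],
  [0, 0, 0, 0, 0],
  [0, 0, 0, 0, 0],
  [0, 0, 0, 0, 0],
], newtons=30)

```text
clock: 3.9
position: [0.4629, 0.2278, 0.0324]
ee_rot: [1.233, 2.889, 0.0]
force: [0.9, 0.6, -1.4]
width: 0.168
gripper_force: 30.0
```

Run:
```python
from h import *
s=observe(); print(s["position"],s["ee_rot"],s["width"]*92,s["gripper_force"],s["force"])
z=np.load("top1.npz"); im,d,K,Rc,o=[z[k] for k in("im","d","K","Rc","o")]
P=pts(d,K,Rc,o); m=(np.hypot(P[...,0]-.534,P[...,1]+.101)<.14)&(P[...,2]>.035)&(P[...,2]<.07)
q=P[m]; print(np.median(q[:,2]),np.percentile(q[:,2],[5,50,90]))
print(cv2.minAreaRect((q[:,:2]*1000).astype(np.float32)))
```

```text
[0.46289388 0.22775128 0.03237703] [1.23328206e+00 2.88912657e+00 4.96118661e-04] 15.451484678098016 29.99235302209854 [ 0.86400096  0.62338928 -1.38074049]
0.04989762716167356 [0.04492105 0.04989763 0.05321661]
((534.60595703125, -101.86495208740234), (54.329437255859375, 220.58880615234375), 21.47999382019043)
```

The grasp closed at 15.5 mm for the 16 mm head. The rail estimate is centre (0.535, -0.102), axis 111.5° and top about 0.05. I lift, carry and align, then look at the rail.

apply_moves([
  [0, 0, 0, 0.3, 0],
  [0, 0, 0, 0.6, 0],
  [0, 0, 0, 0.7, 0],
  [0, 0.1, -0.3, 0.7, 0],
  [0, 0.2, -0.8, 0.5, 0],
  [0, 0.2, -0.9, 0, 0],
  [0, 0.2, -0.9, 0, -0.26],
  [0, 0.2, -0.9, 0, -0.26],
  [0, 0.2, -0.9, 0, -0.26],
  [0, 0.2, -0.9, 0, 0],
  [0, 0.2, -0.67, 0, 0],
  [0, 0, 0, 0, 0],
], newtons=40)

```text
clock: 5.4
position: [0.552, -0.1529, 0.1999]
ee_rot: [1.777, 2.59, -0.004]
force: [0.2, 1.2, -2.6]
width: 0.174
gripper_force: 40.0
```

apply_moves([
  [0, 0, 0, 0, 0],
  [0, 0, 0, 0, 0],
])

```text
clock: 5.65
position: [0.5524, -0.1469, 0.2]
ee_rot: [-1.766, -2.596, -0.0]
force: [0.8, 1.2, -2.3]
width: 0.175
gripper_force: 40.0
```

Run:
```python
from h import *
im,d,K,Rc,o,p=grab("wrist"); save(im,"w2.png"); np.savez("w2.npz",im=im,d=d,K=K,Rc=Rc,o=o)
s=observe(); print(s["position"],s["ee_rot"],s["width"]*92,s["joints"],s["force"])
P=pts(d,K,Rc,o)
m=(P[...,2]>.035)&(P[...,2]<.075)&(np.hypot(P[...,0]-.534,P[...,1]+.101)<.15); q=P[m]; h=np.histogram(q[:,2],20); print(h)
```

```text
[ 0.55256878 -0.14696164  0.20017813] [-1.76665648e+00 -2.59680874e+00 -7.03057410e-04] 15.970509993455162 [-0.20044514  0.39429346  0.50604266  1.77115506 -0.21938015  1.03277863
  0.76237108] [-0.17452085 -0.08667407 -3.12660621]
(array([   9,    0,    7,    9,    6,    1,    7,    9,    6,   10,   14,
         18,   12,   17,  132, 1065, 2731, 2031,  369,   27]), array([0.03506382, 0.03593882, 0.03681382, 0.03768883, 0.03856383,
       0.03943883, 0.04031384, 0.04118884, 0.04206384, 0.04293885,
       0.04381385, 0.04468886, 0.04556386, 0.04643886, 0.04731387,
       0.04818887, 0.04906387, 0.04993888, 0.05081388, 0.05168888,
       0.05256389]))
```

View pics/w2.png

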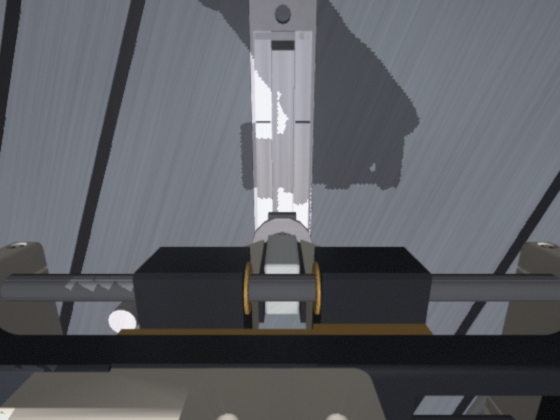

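The wrist view shows the rail with scribe marks at about (263,122) and (302,122) and its far end at (283,35). The held stop has its flange at (282,240) and its foot along the slot at (282,216). Next I measure the axis and mark.

Run:
```python
from h import *
z=np.load("w2.npz"); im,d,K,Rc,o=[z[k] for k in("im","d","K","Rc","o")]
P=pts(d,K,Rc,o); zt=.0499
v,u=np.mgrid[:420,:560]
m=(P[...,2]>.0465)&(P[...,2]<.0535)&(v<215)&(u>225)&(u<340)
q=np.argwhere(m); X=np.array([ray(b,a,zt,K,Rc,o)[:2] for a,b in q])*1000
rc=cv2.minAreaRect(X.astype(np.float32)); print(rc)
w,h=rc[1]; ang=rc[2]+(90 if h>w else 0); ang%=180
e=np.array([np.cos(np.radians(ang)),np.sin(np.radians(ang))]); n=np.array([-e[1],e[0]])
s,t=X@e,X@n
print("ang",ang,"t edges",t.min(),t.max(),"far end s",s.max())
# per-station edges: outer & slot edges
for a in np.arange(s.max()-15,s.max()-110,-10):
    k=abs(s-a)<3; tt=np.sort(t[k]); g=np.diff(tt); i=g.argmax()
    print(round(a-s.max()),tt[0].round(1),tt[i].round(1),tt[i+1].round(1),tt[-1].round(1))
# mark: dark row pixels on lips
g=im.astype(int).sum(2)
for c in (258,260,264,266,298,300,304,306):
    col=g[100:145,c]; r=100+col.argmin(); p=ray(c,r,zt,K,Rc,o)[:2]*1000
    print(c,r,col.min(),np.median(col),"s from end",(p@e-s.max()).round(1),"t",(p@n).round(1))
np.save("rail.npy",np.array([ang,s.max(),(t.min()+t.max())/2]))
# tool
st=observe(); a=st["ee_rot"]; print("tool x ang",np.degrees(2*np.arctan2(a[1],a[0]))%360)
p=st["position"][:2]*1000; print("tcp s,t",p@e-s.max(),p@n)
# held stop: flange and foot heights
for r in range(205,262,4): print(r,[ (round(float(P[r,c,2]),4),round(float(P[r,c,:2]*1000@e-s.max()),1),round(float(P[r,c,:2]*1000@n),1)) for c in (270,283,296)])
```

```text
((525.7237548828125, -83.18131256103516), (53.960693359375, 174.80133056640625), 21.531850814819336)
ang 111.53185081481934 t edges -485.4867160330503 -431.5260050113697 far end s -182.9260435882056
-15 -485.4 -469.5 -447.2 -432.2
-25 -484.7 -469.6 -447.1 -432.0
-35 -484.9 -469.7 -447.0 -431.7
-45 -485.2 -469.8 -446.9 -431.5
-55 -485.5 -469.9 -446.8 -432.2
-65 -484.7 -470.0 -447.6 -432.0
-75 -485.0 -470.1 -447.6 -431.7
-85 -485.2 -470.2 -447.5 -431.5
-95 -485.5 -469.4 -447.4 -432.3
-105 -484.7 -469.5 -447.3 -432.0
258 121 412 736.0 s from end -79.1 t -434.6
260 121 412 736.0 s from end -79.1 t -436.6
264 121 392 736.0 s from end -79.1 t -440.6
266 121 417 736.0 s from end -79.1 t -442.6
298 121 265 536.0 s from end -79.1 t -474.2
300 121 258 525.0 s from end -79.1 t -476.1
304 121 248 500.0 s from end -79.1 t -480.1
306 121 245 500.0 s from end -79.1 t -482.1
tool x ang 111.54365874820152
tcp s,t -156.58259192283927 -460.06941128854595
205 [(0.0502, -164.7, -445.6), (0.0138, -174.2, -459.5), (0.3582, -84.9, -458.9)]
209 [(0.0491, -169.4, -445.5), (0.013, -179.3, -459.5), (0.0489, -16
[... 390 characters left out ...]
9, -459.2), (0.1852, -144.9, -467.1)]
233 [(0.1857, -147.3, -451.3), (0.1885, -146.3, -459.2), (0.1842, -147.8, -467.2)]
237 [(0.2014, -144.0, -451.9), (0.2027, -143.5, -459.2), (0.1856, -149.9, -467.2)]
241 [(0.2086, -143.5, -452.2), (0.2087, -143.5, -459.2), (0.1955, -148.6, -466.7)]
245 [(0.2138, -143.7, -452.4), (0.213, -144.1, -459.2), (0.2122, -144.4, -466.0)]
249 [(0.2183, -144.0, -452.6), (0.2184, -144.0, -459.2), (0.2185, -144.0, -465.7)]
253 [(0.2237, -143.8, -452.8), (0.2248, -143.4, -459.1), (0.2237, -143.9, -465.5)]
257 [(0.2284, -143.8, -453.0), (0.2283, -143.8, -459.1), (0.2278, -144.1, -465.3)]
261 [(0.2326, -143.9, -453.2), (0.2327, -143.9, -459.1), (0.2332, -143.6, -465.0)]
```

Run:
```python
from h import *
z=np.load("w2.npz"); im,d,K,Rc,o=[z[k] for k in("im","d","K","Rc","o")]
P=pts(d,K,Rc,o); n=np.array([-.9302,-.3670])
for r,zl,zh in ((216,.17,.19),(219,.17,.19),(226,.18,.19),(230,.18,.19),(252,.21,.235),(258,.21,.24),(280,.2,.26),(290,.2,.26)):
    c=[k for k in range(240,325) if zl<P[r,k,2]<zh]
    T=P[r,c,:2]*1000@n; print(r,c[0],c[-1],T.min().round(1),T.max().round(1),((T.min()+T.max())/2).round(2), np.median(P[r,c,2]).round(4))
```

```text
216 268 295 -466.7 -449.9 -458.27 0.1789
219 268 295 -466.8 -449.8 -458.27 0.1839
226 259 303 -471.5 -444.3 -457.89 0.1847
230 256 307 -474.1 -442.4 -458.29 0.1848
252 250 313 -474.5 -442.4 -458.45 0.2193
258 250 313 -473.7 -443.2 -458.43 0.2287Traceback (most recent call last):
  File "<stdin>", line 6, in <module>
IndexError: list index out of range
```

apply_moves([
  [0, -0.165, 0.395, 0, 0],
  [0, -0.166, 0.396, 0, 0],
  [0, -0.166, 0.396, 0, 0],
  [0, 0, 0, -0.5, 0],
  [0, 0, 0, -0.5, 0],
  [0, 0, 0, 0, 0],
  [0, 0, 0, 0, 0],
])

```text
clock: 6.58
position: [0.5235, -0.0771, 0.1414]
ee_rot: [1.769, 2.595, 0.001]
force: [-0.1, 0.3, -2.8]
width: 0.172
gripper_force: 40.0
```

Run:
```python
from h import *
s=observe(); p=s["position"]*1000; e=np.array([-.3670,.9302]); n=np.array([-.9302,-.3670])
print(p, "s",p[:2]@e+182.93,"t",p[:2]@n,s["force"],s["joints"])
```

```text
[523.45508949 -77.10782355 141.35476733] s -80.9037153082644 t -458.619352996876 [-0.08648034  0.25878146 -2.8166798 ] [-0.30942077  0.39155422  0.47196295  1.94120412 -0.23113519  0.86029239
  0.65793474]
```

The camera puts the foot centre at t=-458.3, about 1.8 mm off the TCP reading, so I re-measure from this lower height for a closer relative fit.

```bash
cat > rel.py <<'E'
from h import *
import sys
im,d,K,Rc,o,p=grab("wrist"); np.savez(sys.argv[1]+".npz",im=im,d=d,K=K,Rc=Rc,o=o)
if len(sys.argv)>2: save(im,sys.argv[1]+".png")
s=observe(); e=np.array([-.3670,.9302]); n=np.array([-.9302,-.3670]); pp=s["position"]*1000
print("tcp",pp.round(2),"s",(pp[:2]@e+182.93).round(2),"t",(pp[:2]@n).round(2),"F",np.round(s["force"],2),"yaw",np.degrees(2*np.arctan2(s["ee_rot"][1],s["ee_rot"][0]))%360)
P=pts(d,K,Rc,o); S=P[...,:2]*1000@e+182.93; T=P[...,:2]*1000@n; Z=P[...,2]*1000
zo=pp[2]-32.3
def edges(msk,lab):
    out=[]
    for r in range(420):
        c=np.where(msk[r])[0]
        if len(c)<5: continue
        out.append((r,c[0],c[-1],T[r,c].min(),T[r,c].max(),len(c),S[r,c].mean()))
    out=np.array(out)
    if len(out):
        print(lab,len(out),"mid t",np.median((out[:,3]+out[:,4])/2).round(2),"width",np.median(out[:,4]-out[:,3]).round(1),"s",out[:,6].min().round(1),out[:,6].max().round(1))
near=(abs(S-(pp[:2]@e+182.93))<40)&(abs(T-pp[:2]@n)<30)
edges(near&(Z>zo+2)&(Z<zo+11.5)&(S>(pp[:2]@e+182.93)+15),"foot")
edges(near&(Z>zo+14)&(Z<zo+19),"flange")
edges(near&(Z>zo+36)&(Z<zo+70)&(abs(T-pp[:2]@n)<12),"head/pads")
rail=(Z>46)&(Z<54)&(S>-65)&(S<-8)&(abs(T+459)<32)
print("rail z",np.median(Z[rail]).round(2)); edges(rail,"rail outer")
o1=[]
for r in range(420):
    c=np.where(rail[r])[0]
    if len(c)<10: continue
    g=np.diff(c); i=g.argmax()
    if g[i]>10: o1.append((T[r,c[i]]+T[r,c[i+1]])/2)
print("slot mid",np.median(o1).round(2),len(o1))
E
python3 rel.py w3 1
```

```text
tcp [523.74 -77.25 141.61] s -81.14 t -458.84 F [-0.46  0.02 -3.74] yaw 111.44081943728752
foot 7 mid t -457.01 width 16.9 s -64.4 -62.2
flange 26 mid t -457.0 width 30.2 s -78.1 -62.5
head/pads 49 mid t -458.67 width 23.3 s -93.5 -67.9
rail z 49.72
rail outer 69 mid t -458.61 width 53.2 s -64.6 -8.7
slot mid -458.6 69
```

apply_moves([
  [0, 0.014, 0.038, -0.3, 0],
  [0, 0, 0, -0.3, 0],
  [0, 0, 0, -0.3, 0],
  [0, 0, 0, 0, 0],
  [0, 0, 0, 0, 0],
  [0, 0, 0, 0, 0],
])

```text
clock: 7.38
position: [0.5245, -0.0751, 0.0874]
ee_rot: [1.769, 2.594, 0.002]
force: [-0.5, 0.3, -2.7]
width: 0.169
gripper_force: 40.0
```

```bash
python3 rel.py w4 1
```

```text
tcp [524.36 -75.07  87.23] s -79.34 t -460.21 F [-0.15  0.7  -3.56] yaw 111.423652772652
foot 7 mid t -458.78 width 16.9 s -62.9 -60.7
flange 26 mid t -458.77 width 30.9 s -76.6 -61.1
head/pads 49 mid t -460.08 width 23.2 s -92.1 -66.5
rail z 49.68
rail outer 87 mid t -458.82 width 53.3 s -64.9 -8.5
slot mid -458.82 87
```

View pics/w4.png

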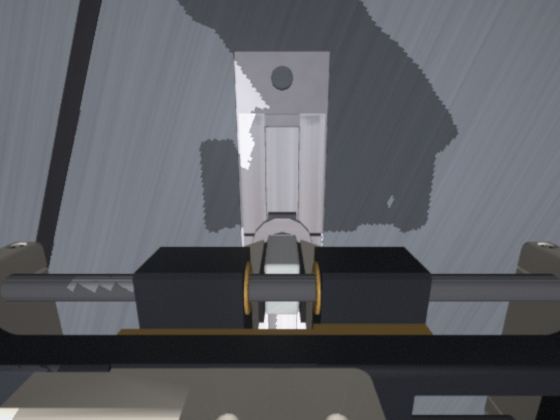

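The foot is aligned with the slot: foot mid -458.78 against slot -458.82, and tip -60.7, which puts the centre at -79.7. The scribe is visible beside the flange at (248,235) and (313,235). I descend and feel for contact.

apply_moves([
  [0, 0, 0, -0.08, 0],
  [0, 0, 0, -0.08, 0],
  [0, 0, 0, -0.06, 0],
  [0, 0, 0, 0, 0],
  [0, 0, 0, 0, 0],
])

```text
clock: 8.05
position: [0.5237, -0.0751, 0.0731]
ee_rot: [1.77, 2.596, -0.0]
force: [0.7, 0.5, -3.0]
width: 0.174
gripper_force: 40.0
```

apply_moves([
  [0, 0, 0, -0.03, 0],
  [0, 0, 0, -0.02, 0],
  [0, 0, 0, -0.02, 0],
  [0, 0, 0, 0, 0],
  [0, 0, 0, 0, 0],
])

```text
clock: 8.68
position: [0.5238, -0.075, 0.0691]
ee_rot: [1.77, 2.595, 0.0]
force: [-1.3, 0.7, 1.3]
width: 0.167
gripper_force: 40.0
```

Contact is felt at a TCP of about 69.9 mm, with the force up about 4 N. I press another 6.3 mm or so.

apply_moves([
  [0, 0, 0, -0.03, 0],
  [0, 0, 0, -0.03, 0],
  [0, 0, 0, -0.03, 0],
  [0, 0, 0, -0.015, 0],
  [0, 0, 0, 0, 0],
  [0, 0, 0, 0, 0],
])

```text
clock: 9.43
position: [0.5238, -0.075, 0.0631]
ee_rot: [1.77, 2.595, 0.001]
force: [-3.4, 1.8, 9.8]
width: 0.175
gripper_force: 40.0
```

```bash
python3 -c "
from h import *
import time
for i in range(3):
    s=observe(); print(s['position'],s['force'],s['ft_torque'],s['joints'][6])"
```

```text
[ 0.52383521 -0.07502916  0.0631072 ] [-3.42369798  1.77463758  9.75855044] [0.08052729 0.90769681 0.08454083] 0.7220442138846977
[ 0.52383521 -0.07502916  0.0631072 ] [-3.42369798  1.77463758  9.75855044] [0.08052729 0.90769681 0.08454083] 0.7220442138846977
[ 0.52383521 -0.07502916  0.0631072 ] [-3.42369798  1.77463758  9.75855044] [0.08052729 0.90769681 0.08454083] 0.7220442138846977
```

apply_moves([
  [0, 0, 0, -0.014, 0],
  [0, 0, 0, 0, 0],
  [0, 0, 0, 0, -0.15],
  [0, 0, 0, 0, -0.15],
  [0, 0, 0, 0, -0.15],
  [0, 0, 0, 0, -0.15],
  [0, 0, 0, 0, 0],
])

```text
clock: 10.3
position: [0.5248, -0.0753, 0.0626]
ee_rot: [2.138, 2.3, 0.002]
force: [-2.2, -0.2, 11.2]
width: 0.175
gripper_force: 40.0
```

apply_moves([
  [0, 0, 0, 0, -0.25],
  [0, 0, 0, 0, -0.25],
  [0, 0, 0, 0, -0.25],
  [0, 0, 0, 0, -0.25],
  [0, 0, 0, 0, -0.26],
  [0, 0, 0, 0, -0.26],
  [0, 0, 0, 0, -0.26],
  [0, 0, 0, 0, -0.26],
  [0, 0, 0, 0, -0.25],
  [0, 0, 0, 0, -0.25],
  [0, 0, 0, 0, 0],
  [0, 0, 0, 0, 0],
])

```text
clock: 11.8
position: [0.5254, -0.0755, 0.0627]
ee_rot: [3.085, 0.585, 0.005]
force: [-0.5, 1.4, 11.6]
width: 0.172
gripper_force: 40.0
```

```bash
python3 rel.py w5 1; python3 -c "
from h import *
s=observe(); print(s['position'],s['force'],s['ft_torque'],s['width'])"
```

```text
tcp [525.32 -75.46  62.68] s -80.06 t -460.96 F [-0.72  1.23 11.53] yaw 21.46507796560211
foot 4 mid t -485.87 width 0.6 s -52.5 -52.3
flange 28 mid t -478.68 width 0.4 s -88.0 -74.9
head/pads 47 mid t -470.67 width 3.4 s -82.7 -79.5
rail z 49.71
rail outer 28 mid t -478.36 width 1.0 s -37.0 -11.4
slot mid nan 0
[ 0.52532076 -0.07546094  0.06268426] [-0.7220556   1.22696713 11.52898504] [ 0.08958107  0.27419742 -0.11865477] 0.17367684764809266
  return _methods._mean(a, axis=axis, dtype=dtype,
  ret = ret.dtype.type(ret / rcount)
```

Run:
```python
from h import *
z=np.load("w5.npz"); im,d,K,Rc,o=[z[k] for k in("im","d","K","Rc","o")]
P=pts(d,K,Rc,o)*1000; e=np.array([-.3670,.9302]); n=np.array([-.9302,-.3670])
S=P[...,:2]@e+182.93; T=P[...,:2]@n; Z=P[...,2]
f=(abs(S+80)<5)&(Z>70)&(Z<96)&(T<-465)&(T>-485); print("face",f.sum(),np.percentile(T[f],[5,25,50,75,95]).round(1))
r=(Z>47)&(Z<52.5)&(S<-10)&(S>-190)&(T<-450)&(T>-500); print("rail",r.sum(),np.percentile(T[r],[0.5,2,50]).round(1))
for a in (-140,-120,-110,-50,-40,-30):
    k=r&(abs(S-a)<3)
    if k.sum(): print(a,T[k].min().round(1),T[k].max().round(1),k.sum())
fl=(Z>48)&(Z<62)&(abs(S+80)<25)&(T<-455); print("flange edge",np.percentile(T[fl&(Z>52.5)],[0.5,2]).round(1),"z",np.median(Z[fl&(Z>52.5)]))
```

```text
face 420 [-473.2 -472.9 -472.7 -472.6 -472.3]
rail 7497 [-486.1 -486.  -478.9]
-140 -486.2 -470.0 254
-120 -486.3 -469.9 263
-110 -486.2 -470.2 265
-50 -486.2 -470.3 261
-40 -486.2 -470.1 263
-30 -486.2 -470.2 262
flange edge [-478.4 -478.1] z 54.814444629824834
```

View pics/w5.png

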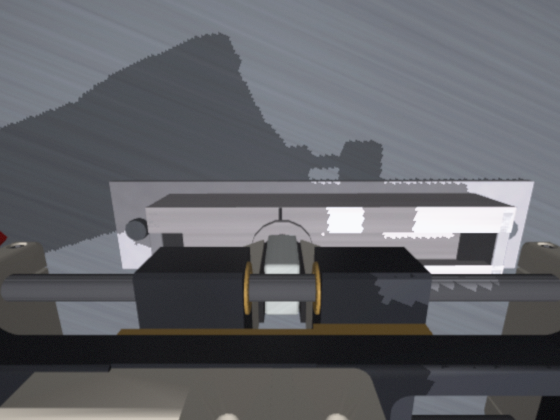

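The scribe at (280,213) lies on the stop's axis (282) and the flange sits on the lips. The stop centre is only 0.5 mm off in t. I nudge that out and let the spring draw the stop up about 4 mm.

apply_moves([
  [0, -0.008, -0.003, 0, 0],
  [0, 0, 0, 0.02, 0],
  [0, 0, 0, 0.02, 0],
  [0, 0, 0, 0.015, 0],
  [0, 0, 0, 0.012, 0],
  [0, 0, 0, 0, 0],
  [0, 0, 0, 0, 0],
])

```text
clock: 12.72
position: [0.5253, -0.0755, 0.0666]
ee_rot: [3.085, 0.585, 0.005]
force: [3.6, 0.3, 5.3]
width: 0.171
gripper_force: 40.0
```

```bash
python3 -c "
from h import *
s=observe(); print(s['position'],s['force'],s['ft_torque'],s['width'])"
```

```text
[ 0.52530155 -0.07547061  0.06655177] [3.63550427 0.29969444 5.29968765] [ 0.06595372 -0.36836865 -0.05257478] 0.17057664118820126
```

apply_moves([
  [0, 0, 0, 0.006, 0],
  [0, 0, 0, 0.006, 0],
  [0, 0, 0, 0, 0],
  [0, 0, 0, 0, 0],
])

```text
clock: 13.22
position: [0.5252, -0.0755, 0.067]
ee_rot: [3.085, 0.586, 0.005]
force: [5.6, -0.1, 0.6]
width: 0.175
gripper_force: 40.0
```

apply_moves([
  [0, 0, 0, 0.01, 0],
  [0, 0, 0, 0, 0],
  [0, 0, 0, 0, 0],
])

```text
clock: 13.6
position: [0.5252, -0.0754, 0.0671]
ee_rot: [3.084, 0.586, 0.004]
force: [9.0, -1.0, -7.8]
width: 0.17
gripper_force: 40.0
```

The lips have caught: upward motion stopped at TCP z = 67.1 mm with a downward pull. I unload slightly before releasing.

apply_moves([
  [0, 0.004, 0.001, -0.01, 0],
  [0, 0.004, 0.001, 0, 0],
  [0, 0, 0, 0, 0],
  [0, 0, 0, 0, 0],
])

```text
clock: 14.1
position: [0.5252, -0.0754, 0.067]
ee_rot: [3.085, 0.585, 0.004]
force: [5.8, -1.3, 1.7]
width: 0.17
gripper_force: 40.0
```

```bash
python3 -c "
from h import *
s=observe(); print(s['position'],s['force'],s['ft_torque'],s['width'])"
```

```text
[ 0.52519023 -0.07542786  0.06696705] [ 5.84914353 -1.32430549  1.69425303] [-0.22534333 -1.20757218  0.00460383] 0.17023846588393457
```

apply_moves([
  [0, 0.007, 0.002, 0, 0],
  [0, 0.007, 0, 0, 0],
  [0, 0, 0, 0, 0],
  [0, 0, 0, 0, 0],
])

```text
clock: 14.6
position: [0.5252, -0.0754, 0.0668]
ee_rot: [3.086, 0.585, 0.002]
force: [4.7, -2.3, 5.1]
width: 0.172
gripper_force: 40.0
```

apply_moves([
  [0, 0, 0, 0, 0],
  [0, 0, 0, 0, 0],
  [0, 0, 0, 0, 0],
], newtons=5)

```text
clock: 14.98
position: [0.5251, -0.0755, 0.0668]
ee_rot: [3.086, 0.585, 0.001]
force: [3.5, -2.8, 5.3]
width: 0.176
gripper_force: 5.0
```

apply_moves([
  [25, 0, 0, 0, 0],
  [40, 0, 0, 0, 0],
  [60, 0, 0, 0, 0],
  [60, 0, 0, 0, 0],
  [60, 0, 0, 0, 0],
  [60, 0, 0, 0, 0],
  [60, 0, 0, 0, 0],
  [60, 0, 0, 0, 0],
])

```text
clock: 15.98
position: [0.5246, -0.075, 0.0666]
ee_rot: [3.087, 0.585, 0.0]
force: [1.1, 1.1, 1.1]
width: 0.604
gripper_force: 0.0
```

Released. I go straight up, then back off so the wrist camera can check the result.

apply_moves([
  [60, 0, 0, 0.2, 0],
  [60, 0, 0, 0.4, 0],
  [60, 0, 0, 0.6, 0],
  [60, 0, 0, 0.6, 0],
  [60, 0, 0, 0.6, 0],
  [60, 0, 0, 0, 0],
  [60, -0.5, -0.15, 0, 0],
  [60, -0.5, -0.15, 0, 0],
  [60, 0, 0, 0, 0],
  [60, 0, 0, 0, 0],
  [60, 0, 0, 0, 0],
])

```text
clock: 17.35
position: [0.4653, -0.0927, 0.2105]
ee_rot: [3.086, 0.586, 0.0]
force: [0.4, -0.3, 0.5]
width: 0.602
gripper_force: 0.0
```

Run:
```python
from h import *
im,d,K,Rc,o,p=grab("wrist"); save(im[:300],"w6.png"); sd=grab("side")[0]
w=cv2.resize(im[:260,100:460],(540,390)); s2=cv2.resize(sd[150:310,170:370],(260,208)); out=np.zeros((390,800,3),np.uint8); out[:,:540]=w; out[:208,540:]=s2; save(out,"fin.png")
P=pts(d,K,Rc,o)*1000; e=np.array([-.3670,.9302]); n=np.array([-.9302,-.3670])
S=P[...,:2]@e+182.93; T=P[...,:2]@n; Z=P[...,2]
near=(abs(S+80)<30)&(abs(T+459)<35)
h=near&(Z>95)&(Z<115); print("head top z",np.median(Z[h]),h.sum())
ztop=np.median(Z[h])/1000
X=np.array([ray(b,a,ztop,K,Rc,o)[:2]*1000 for a,b in np.argwhere(h&(Z>1000*ztop-3))]); rc=cv2.minAreaRect(X.astype(np.float32)); c=np.array(rc[0]); print(rc,"s",c@e+182.93,"t",c@n)
r=(Z>47)&(Z<52)&(S<-5)&(S>-215)&(abs(T+459)<32); print("rail z",np.median(Z[r]),"T",np.percentile(T[r],[.5,99.5]),"S max",np.percentile(S[r],99.8),"min",np.percentile(S[r],.2))
f=near&(Z>51.5)&(Z<58); print("flange top z",np.median(Z[f]))
s=observe(); print(s["position"],s["force"],s["clock"])
```

```text
head top z 103.77785316519162 533
((524.1098022460938, -76.51400756835938), (24.31511116027832, 14.8202543258667), 21.502452850341797) s -80.59162726440428 t -459.4462972717285
rail z 49.73185993583373 T [-484.6316092  -432.12546999] S max -5.179798885228536 min -214.71750568235635
flange top z 54.68589793262185
[ 0.46506131 -0.09291059  0.21044655] [0.61080337 0.03975152 0.43528565] 17.45
```

View pics/fin.png

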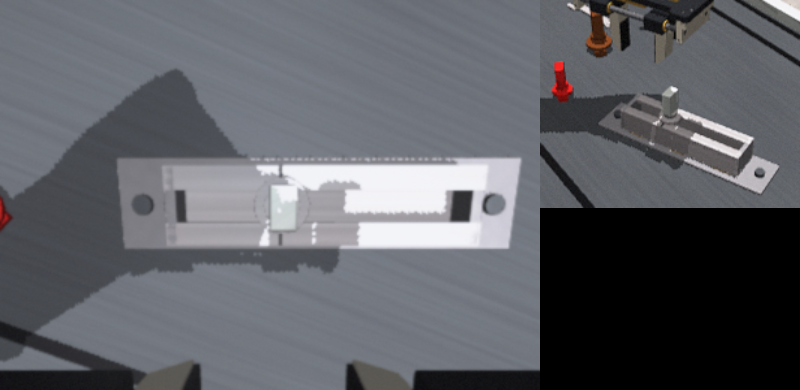

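The stop stands upright and square (21.5°), with its axis on the scribe at (280,170)/(280,240). The head top is 54.0 mm above the rail top, which is exactly the locked height of 69 - 15. I hand it in.

```bash
python3 -c "
from cell import arm
print(arm.sign_off())"
```

```text
the job is handed in; nothing more can be done
None
```

The small white stop stands locked at the scribed line: head top 54.0 mm above the rail (locked height), square across the slot, gripper released and clear; handed in after about 17.5 s, with at most about 15 N measured on the rail.

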